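# Third hand at the violin mould

### The job

Pick up the small spruce neck block, set it standing flat on the jig board and square in the notch at the near end of the violin mould, and press it home against the aluminium fence at the back of the notch, so that the sprung mould is pushed back until its black pointers stand in the green band of the gauge; never let them reach the red. Push only on the block, without bearing down hard on it, and not on the mould or board; leave the jar and the clamps where they are, and finish while still holding the block pressed with that steady force, so the luthier can clamp it.

Things in the scene. Friction and masses are not known exactly. Their poses are not given: they have to be found in the camera images.
- block: Spruce neck block, pale wood, 22 mm thick (its x), 48 mm wide (y), 32 mm tall (z), about 30 g; a black pencil line runs across the middle of its top along the 22 mm thickness. Origin at the centre of its underside. Starts upright on the bench, left or right of the jig. Either broad (48 x 32 mm) face may go against the fence.
- jig: Grey board fixed to the bench, 475 x 250 x 12 mm, carrying the sprung mould and, at its far end, an aluminium spring post. Origin at bench height under the middle of the resting mould's near edge; the board reaches 80 mm from there towards the robot. x runs along the board away from the robot (pressing direction), z up. Turned up to 0.3 rad either way.
- notch (a point): Centre of the notch's back at board-top height (12 mm above the bench); moves with the mould; axes as the jig's. Notch 51 mm wide (y), 14 mm deep (x), open to -x and above, mouth edges rounded 4 mm. Seated, the block stands on the board, one broad face on the fence: its origin at x -11, y 0, z 0 mm from here, its x axis parallel to this x (either way round).
- mould_top (a point): Middle of the mould's top face, axes as the jig's. Plywood violin-shaped plate 325 mm long (x), 200 wide (y), its underside 2 and its top 14 mm above the board top: the seated block stands 18 mm proud. It slides only along the jig's x. On it, flush with the notch back and centred, stands an aluminium fence 40 mm wide (y), 12 thick (x), its top 30 mm above the board.
- mould (a joint): Travel of the sprung mould along the jig's x in m: 0 at rest, growing as it is pressed away from the robot, hard stop at 0.042. Spring 0.5 N per mm without preload, plus about 0.2 N friction: 22 mm means 11 N. It springs back when let go. Green band 0.016 to 0.028, red from 0.036.
- gauge (a point): Zero of the gauge, at board-top height midway between two equal colour strips that lie on the board 108 mm to either side (y), beside the mould's near half; axes as the jig's. Along x from zero: white 0 to 16 mm, green 16 to 28, white 28 to 36, red 36 to 44. A 2 mm wide black pointer sticks out of each flank of the mould over its strip.
- jar: Amber glue jar with a dark lid, 60 mm in diameter, 75 mm tall, standing on the bench on the other side of the jig from the block; leave alone. Origin at the centre of its underside.
- spool_clamp: Wooden spool clamp standing upright, 36 mm in diameter, 70 mm tall, on the bench left of the mould; leave alone. Origin at the centre of its underside.
- bar_clamp: Red and black bar clamp lying on the bench right of the mould, about 185 mm by 77 mm, 12 mm high; leave alone. Origin at the middle of its bar, underside.
There are look-alikes about, which are no part of the job. Several things look just like the block: the one meant starts farthest to the robot's right.

How it is judged:
By the outcome, as a careful person would: the job done as asked, in the order asked, and still so for the second after the job is handed in, while the arm keeps its last pose, push and grip.
It also fails if it takes over 51 s, if anything falls off the work surface, if the arm or the gripper's body presses on something with over 40 N, if the wrist force passes 120 N, or if a joint passes its speed limit or range.

### The arm

A 6-joint arm with a two-finger parallel gripper is mounted at the origin on the work surface. World frame = base frame: x ahead of the robot, y to its left, z up, the work surface at z = 0. Lengths are in m, angles in degrees, forces in N, time in s.
With the tool pointing down it reaches from about 0.375 to 0.9 m from the base axis. Payload 3.1 kg.
Tool frame: the origin (TCP) lies between the finger pads; the fingertips stand 11 mm ahead of it and the grasp point (between the pads) lies 8 mm behind it; x points along the fingers, y is the direction in which the jaws open and shut, and the axes are right-handed (so a half turn about x gives the same grasp; the last joint's range is limited). The gripper opens to 87 mm and grips with 3 to 60 N. Pads are 19 mm wide; open, the fingers measure 117 mm over their backs; the gripper's body (75 mm by 190 mm) begins 51 mm behind the grasp point.
Start: joints at [62.137, 30.224, 82.088, -0, 67.689, -10.227], TCP at [0.189, 0.596, 0.234] pointing down, gripper open.
Joint ranges: [-176.69, 176.69], [-43.24, 126.21], [12.49, 139.97], [-82, 262], [0, 151.66], [-163.58, 163.58]. Speed limits (degrees/s): [159.86, 159.86, 180, 180, 180, 180].

### API

Orientations are given as a 3x3 rotation matrix whose columns are the frame's x, y, z axes.
In Python, from rig import bot gives the robot as it stands.
- The arm moves only by the shell command python3 -m inch 'ROWS' [OPENING]. ROWS is a JSON object of lists of equal length, an entry for each row: "dp": the shift along the tool's x, y, z in mm, a list of three; "yaw": the turn about the tool's x in degrees. In form: {"dp": [[tx, ty, tz], ...], "yaw": [yaw, ...]}. A call has 1 to 20 rows; each row shifts and turns the commanded pose from where the row before left it, along the tool's axes as they then stand; what a row does not reach is not made up. A row lasts 1/12 s, in which the tool goes at most 41.7 mm and 7.16 degrees, less where a joint would pass 70% of its speed; a pose out of reach is approached as far as the arm can. A call is refused whole if a number of a shift passes 41.7 or a number of a turn 7.16, either way. A call with a gripper value outside its range is refused whole. OPENING is the finger opening in mm, from 0 to 87, set as the call begins (- or left out, the last holds). The fingers move at their own pace and stop on an object; the grip force is fixed at half the most. Time passes only in rows, so rows that do not move let the fingers close. It gives the time, the measured TCP pose, the force and the opening at its end, in the units of the state.
- bot.read_state(): the state, without advancing time (a new reading comes with each control period).
- bot.capture(name): name is "scene" or "top"; returns a dict with "color" (384x512x3 uint8, red, green, blue), "intrinsics" (3x3 intrinsics, pixels), "k1" (the pictures are not rectified: a ray, as slopes to the right and down, at radius r is drawn at 1 + k1 r^2 times it, then the intrinsics apply), "pose" (4x4, takes a point from camera to world coordinates). Camera axes: x right, y down, z forward; pixel columns grow to the right and rows downward; lengths in m; the calibration is good to about 2 mm. A picture is of the moment at which its call begins. There is no depth.
- bot.hand_in(): hands the job in, once; it reports no verdict.
The state is a dict: "time_s": time; "joint_positions": joint angles; "qvel": joint speeds; "tau": joint torques, N m; "position": TCP position; "tcp_rot": TCP orientation; "force": force on the tool from outside, world axes, zero at the start; "moment": the same for the moment, N m; "opening": opening from 0.0 (shut) to 1.0 (fully open).
Only numpy, scipy, OpenCV 4.12 (cv2) and the standard library are available. Lean on these libraries where they do the work, as an engineer would, in place of code of your own. Each camera call takes 0.05 s, during which the arm holds its last target.

## Working session

There is one attempt and no reset: what is moved stays moved. The work goes in short steps, Python scripts to look and compute and a shell command to move; the robot and the scene stay as the last step left them, time stands still between calls to the robot, and variables do not carry over. Pictures are saved under pics/ and viewed, and the job is handed in when it is done.

```bash
ls; mkdir -p pics
python3 - <<'E'
from rig import bot
import cv2,numpy as np,pickle
s=bot.read_state(); print(s['time_s'],s['position'],np.round(s['tcp_rot'],3),s['force'],s['opening'])
for n in ("scene","top"):
    c=bot.capture(n); pickle.dump(c,open(f'pics/{n}0.pkl','wb'))
    cv2.imwrite(f'pics/{n}0.png',c['color'][:,:,::-1]); print(n,c['intrinsics'],c['k1'],np.round(c['pose'],3))
E
```

```text
pics
0.0 [0.18898554 0.595006   0.23258861] [[-0.001  0.303  0.953]
 [-0.002  0.953 -0.303]
 [-1.    -0.002 -0.   ]] [0.36143368 0.0698347  0.75886384] 0.9990834815753051
scene [[379.06971376   0.         257.50884111]
 [  0.         379.06971376 194.20905489]
 [  0.           0.           1.        ]] -0.09814422035969146 [[-0.828  0.445 -0.342  0.893]
 [ 0.561  0.675 -0.48   0.5  ]
 [ 0.017 -0.589 -0.808  0.923]
 [ 0.     0.     0.     1.   ]]
top [[364.46099911   0.         251.48777499]
 [  0.         364.46099911 194.71626728]
 [  0.           0.           1.        ]] -0.056682874970023875 [[ 0.014 -0.995  0.102  0.413]
 [-1.    -0.016 -0.018 -0.012]
 [ 0.019 -0.102 -0.995  1.113]
 [ 0.     0.     0.     1.   ]]
```

View pics/top0.png

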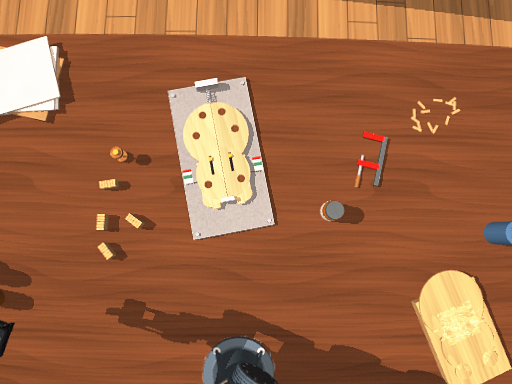

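View pics/scene0.png

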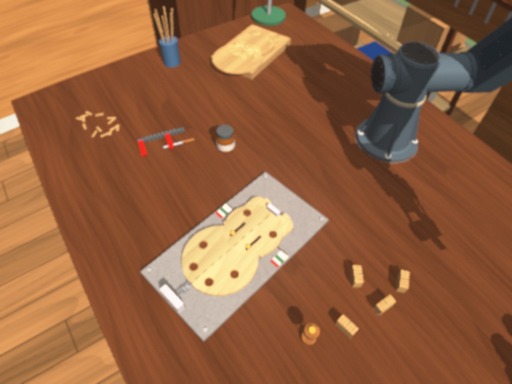

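```bash
cat > h.py <<'E'
import numpy as np,cv2,pickle
def und(c,px):
    K=np.array(c['intrinsics']);d=np.array([c['k1'],0,0,0,0.])
    return cv2.undistortPoints(np.array(px,float).reshape(-1,1,2),K,d,None,None).reshape(-1,2)
def ray(c,px,z):
    n=und(c,px);P=np.array(c['pose']);d=np.c_[n,np.ones(len(n))]@P[:3,:3].T;o=P[:3,3]
    return o+d*((z-o[2])/d[:,2])[:,None]
def proj(c,p):
    P=np.linalg.inv(np.array(c['pose']));K=np.array(c['intrinsics'])
    return cv2.projectPoints(np.array(p,float).reshape(-1,1,3),cv2.Rodrigues(P[:3,:3])[0],P[:3,3],K,np.array([c['k1'],0,0,0,0.]))[0].reshape(-1,2)
def crop(c,u0,v0,w,h,f,name):
    im=c['color'][v0:v0+h,u0:u0+w,::-1]
    cv2.imwrite(name,cv2.resize(im,None,fx=f,fy=f,interpolation=cv2.INTER_CUBIC))
E
python3 - <<'E'
from h import *
t=pickle.load(open('pics/top0.pkl','rb'));s=pickle.load(open('pics/scene0.pkl','rb'))
crop(t,90,170,60,95,6,'pics/c1.png');crop(t,160,70,125,175,3.4,'pics/c2.png');crop(s,300,250,120,100,6,'pics/c3.png');crop(s,135,165,200,180,3.3,'pics/c4.png')
for p in [(108,184),(101,222),(134,221),(106,251)]: print(ray(t,[p],.032))
for p in [(358,275),(404,281),(386,304),(347,324)]: print(ray(s,[p],.02))
E
```

```text
[[0.54958121 0.39940661 0.032     ]]
[[0.43568127 0.41436031 0.032     ]]
[[0.44040046 0.31583229 0.032     ]]
[[0.35072733 0.39514184 0.032     ]]
[[0.43893137 0.32152006 0.02      ]]
[[0.35018253 0.40307676 0.02      ]]
[[0.43357088 0.42019053 0.02      ]]
[[0.54792795 0.4017031  0.02      ]]
```

View pics/c1.png

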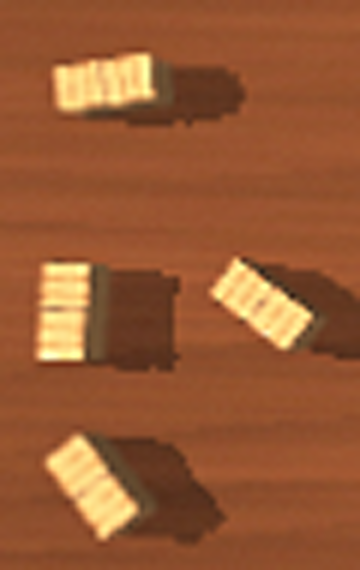

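View pics/c2.png

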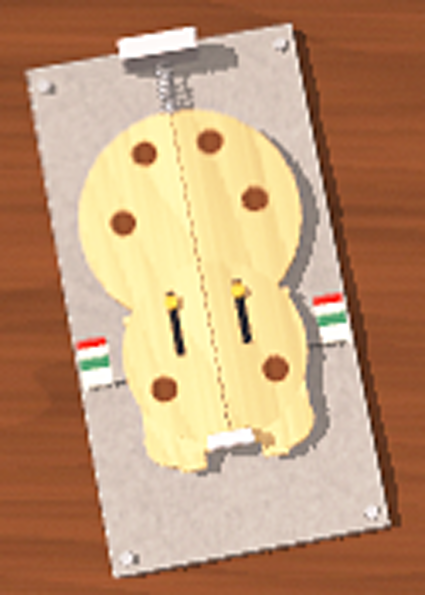

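View pics/c3.png

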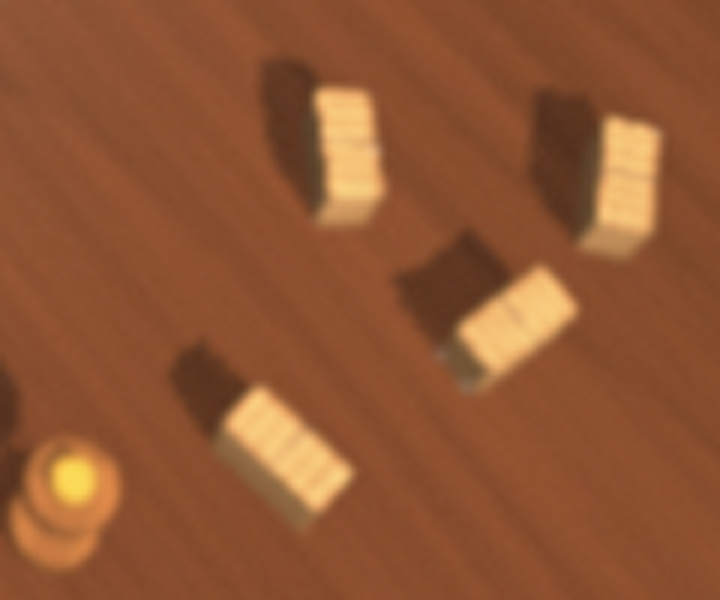

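View pics/c4.png

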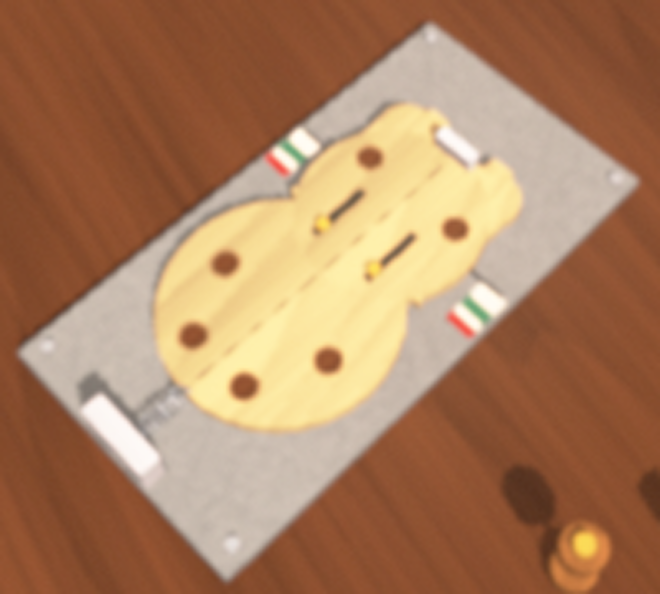

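```bash
cat > m.py <<'E'
from h import *
def board(c,n,dbg=False):
    hsv=cv2.cvtColor(c['color'],cv2.COLOR_RGB2HSV)
    # board+mould: not brown bench -> segment grey
    m=((hsv[...,1]<75)&(hsv[...,2]>90)).astype(np.uint8)
    m=cv2.morphologyEx(m,cv2.MORPH_OPEN,np.ones((2,2)))
    cs,_=cv2.findContours(m,cv2.RETR_EXTERNAL,cv2.CHAIN_APPROX_NONE)
    k=[q for q in cs if 100<q[:,0,0].mean()<330 and cv2.contourArea(cv2.convexHull(q))>4000]
    q=max(k,key=lambda q:cv2.contourArea(cv2.convexHull(q)))
    w=ray(c,q[:,0,:],.012)[:,:2]
    h=cv2.convexHull(w.astype(np.float32))
    return cv2.minAreaRect(h),w
def blockmask(c,uv,r=22,thr=None):
    im=c['color'].astype(int);hsv=cv2.cvtColor(c['color'],cv2.COLOR_RGB2HSV)
    m=((im[...,1]>130)&(im[...,0]>170)).astype(np.uint8)
    _,L,st,ce=cv2.connectedComponentsWithStats(m)
    i=min(range(1,len(st)),key=lambda i:np.hypot(*(ce[i]-uv))+(100 if st[i,4]<40 else 0))
    return (L==i),st[i],ce[i]
E
python3 - <<'E'
from m import *
t=pickle.load(open('pics/top0.pkl','rb'));s=pickle.load(open('pics/scene0.pkl','rb'))
for c,n in((t,'t'),(s,'s')):
    r,w=board(c,n); print(n,r)
for c,uv in((t,(134,221)),(s,(358,272))):
    for thr in (120,140,160):
        im=c['color'].astype(int)
        m=((im[...,1]>thr)).astype(np.uint8)
        _,L,st,ce=cv2.connectedComponentsWithStats(m)
        i=L[uv[1],uv[0]]
        ys,xs=np.nonzero(L==i); w=ray(c,np.c_[xs,ys],.032)[:,:2]
        cov=np.cov(w.T);e,v=np.linalg.eigh(cov)
        print(thr,len(xs),ce[i],w.mean(0),np.sqrt(e*12),np.degrees(np.arctan2(v[1,1],v[0,1]))%180, cv2.minAreaRect(w.astype(np.float32)))
E
```

```text
t ((0.6476315855979919, 0.06623242795467377), (0.4879639446735382, 0.24936100840568542), 11.737040519714355)
s ((0.645871639251709, 0.07364493608474731), (0.4758669137954712, 0.25377342104911804), 11.666840553283691)
120 125 [132.984 220.296] [0.44243665 0.31896511] [0.02239485 0.04940207] 56.14659137600895 ((0.4424363970756531, 0.3191576898097992), (0.04898893088102341, 0.02210957556962967), 56.13618850708008)
140 120 [133.10833333 220.39166667] [0.44216032 0.31858154] [0.02230877 0.04851375] 55.00347315820529 ((0.4420957863330841, 0.3187508285045624), (0.04759085923433304, 0.021673493087291718), 54.84914779663086)
160 117 [133.03418803 220.2991453 ] [0.44242984 0.31881434] [0.02206548 0.04787322] 54.70325667186252 ((0.44227927923202515, 0.31899094581604004), (0.04699160158634186, 0.021652255207300186), 54.82732009887695)
120 202 [357.66336634 275.43564356] [0.44639342 0.32417451] [0.02443381 0.05991139] 49.84074485688342 ((0.44647300243377686, 0.32424458861351013), (0.06003871187567711, 0.02681080624461174), 50.627262115478516)
140 171 [357.83040936 274.91812865] [0.44507405 0.32336169] [0.02179043 0.05723832] 52.28898401638366 ((0.44481489062309265, 0.32383692264556885), (0.0567767433822155, 0.02390896901488304), 51.0224494934082)
160 145 [357.82068966 274.1862069 ] [0.44373702 0.32186152] [0.02066773 0.0505336 ] 54.299487388651976 ((0.4431006610393524, 0.32146352529525757), (0.04998054727911949, 0.020688822492957115), 54.956974029541016)
```

Run:
```python
from m import *
t=pickle.load(open('pics/top0.pkl','rb'));s=pickle.load(open('pics/scene0.pkl','rb'))
for c,n in((t,'t'),(s,'s')):
    (ce,sz,a),w=board(c,n)
    th=np.radians(a); ce=np.array(ce)
    for it in range(3):
        ex=np.array([np.cos(th),np.sin(th)]);ey=np.array([-ex[1],ex[0]])
        q=(w-ce)@np.c_[ex,ey]; 
        xm,ylo,yhi=np.percentile(q[:,0],1),q[:,1].min(),q[:,1].max()
        R={}
        mid=(q[:,0]>q[:,0].min()+.03)&(q[:,0]<q[:,0].min()+.42)
        for nm,sel,i in(('L',mid&(q[:,1]>yhi-.006),1),('R',mid&(q[:,1]<ylo+.006),1),('N',(q[:,0]<q[:,0].min()+.006)&(abs(q[:,1]-(ylo+yhi)/2)<.11),0)):
            p=np.polyfit(q[sel][:,1-i],q[sel][:,i],1); R[nm]=p
        da=(R['L'][0]+R['R'][0])/2
        print(n,np.degrees(th),{k:(np.degrees(np.arctan(v[0])).round(2),v[1].round(4)) for k,v in R.items()})
        th+=np.arctan(da)
    ex=np.array([np.cos(th),np.sin(th)]);ey=np.array([-ex[1],ex[0]])
    o=ce+ex*(R['N'][1]+.08)+ey*(R['L'][1]+R['R'][1])/2
    print('origin',o,'yaw',np.degrees(th),'width',R['L'][1]-R['R'][1])
    # fence
    im=c['color'];hsv=cv2.cvtColor(im,cv2.COLOR_RGB2HSV)
    notch=np.r_[o+ex*.014,.042]
    uv=proj(c,[notch])[0];print('exp fence px',uv)
    m=((hsv[...,1]<40)&(hsv[...,2]>215)).astype(np.uint8)
    _,L,st,cc=cv2.connectedComponentsWithStats(m)
    for i in range(1,len(st)):
        if np.hypot(*(cc[i]-uv))<15 and st[i,4]>15:
            ys,xs=np.nonzero(L==i);W=ray(c,np.c_[xs,ys],.042)[:,:2];g=(W-o)@np.c_[ex,ey]
            print('fence',st[i],cc[i],W.mean(0),'jig frame',g.mean(0),np.ptp(g,axis=0))
```

```text
t 11.737040519714355 {'L': (np.float64(0.04), np.float64(0.1227)), 'R': (np.float64(-0.1), np.float64(-0.1231)), 'N': (np.float64(0.2), np.float64(-0.2418))}
t 11.71106955154393 {'L': (np.float64(0.07), np.float64(0.1227)), 'R': (np.float64(-0.07), np.float64(-0.1231)), 'N': (np.float64(0.17), np.float64(-0.2418))}
t 11.711067459874005 {'L': (np.float64(0.07), np.float64(0.1227)), 'R': (np.float64(-0.07), np.float64(-0.1231)), 'N': (np.float64(0.17), np.float64(-0.2418))}
origin [0.48920843 0.03316205] yaw 11.71106745970553 width 0.24577588181723453
exp fence px [228.72445153 201.20321974]
fence [ 185  163   89   76 2338] [230.94140291 212.34046193] [0.47036609 0.02870208] jig frame [-0.01935538 -0.00054257] [0.18370925 0.24047674]
fence [221 196  14   6  54] [227.25925926 198.42592593] [0.511067  0.0404868] jig frame [0.0228903 0.0027355] [0.01149514 0.03925001]
s 11.666840553283691 {'L': (np.float64(-0.13), np.float64(0.1258)), 'R': (np.float64(-0.16), np.float64(-0.1248)), 'N': (np.float64(-0.12), np.float64(-0.2365))}
s 11.519473115281896 {'L': (np.float64(0.01), np.float64(0.1258)), 'R': (np.float64(-0.01), np.float64(-0.1248)), 'N': (np.float64(-0.27), np.float64(-0.2365))}
s 11.5194656387642 {'L': (np.float64(0.01), np.float64(0.1258)), 'R': (np.float64(-0.01), np.float64(-0.1248)), 'N': (np.float64(-0.27), np.float64(-0.2365))}
origin [0.49241639 0.0428757 ] yaw 11.519465638384874 width 0.2505753815495549
exp fence px [275.50323719 208.51182913]
fence [268 204  13  11  73] [273.78082192 208.56164384] [0.51026631 0.04308907] jig frame [ 0.01753297 -0.00335557] [0.01690327 0.04282899]
```

Run:
```python
from m import *
t=pickle.load(open('pics/top0.pkl','rb'));s=pickle.load(open('pics/scene0.pkl','rb'))
def blobs(c,lo,hi,reg,z,mn=6):
    hsv=cv2.cvtColor(c['color'],cv2.COLOR_RGB2HSV)
    m=cv2.inRange(hsv,lo,hi)
    k=np.zeros_like(m);x,y,w,h=reg;k[y:y+h,x:x+w]=1;m=m*k
    _,L,st,ce=cv2.connectedComponentsWithStats(m)
    for i in range(1,len(st)):
        if st[i,4]>=mn: print('   ',st[i,4],ce[i].round(1),ray(c,[ce[i]],z)[0,:2].round(4))
for c,n,reg in((t,'top',(170,80,100,155)),(s,'scene',(140,170,180,170))):
    print(n);print(' green');blobs(c,(45,60,40),(95,255,255),reg,.013,4)
    print(' red');blobs(c,(0,180,120),(6,255,255),reg,.013,4)
    print(' brown');blobs(c,(0,60,50),(16,255,150),reg,.026,10)
    m,st,ce=blockmask(c,(0,0))
crop(t,165,180,115,65,6,'pics/d1.png');crop(s,225,165,105,90,6,'pics/d2.png')
```

```text
top
 green
    23 [257.2 163.5] [ 0.6227 -0.0474]
    24 [187.5 176.4] [0.5792 0.1644]
 red
    12 [255.7 157.8] [ 0.6404 -0.0425]
    11 [186.6 170.5] [0.5971 0.1677]
 brown
    1022 [260.8 118. ] [ 0.7624 -0.0562]
    56 [179.4  86.5] [0.859  0.1974]
    11 [219.9 111.7] [0.7799 0.0697]
    16 [202.1 114.6] [0.7697 0.1241]
    13 [263.8 119.6] [ 0.7575 -0.0656]
    28 [171.9 129.9] [0.7202 0.215 ]
    12 [232.8 128.7] [0.727  0.0291]
    16 [195.6 135.5] [0.7036 0.142 ]
    174 [174.6 162. ] [0.6204 0.203 ]
    351 [176.8 189.2] [0.5378 0.1932]
    11 [238.9 178.7] [0.5726 0.0075]
    11 [205.8 184.6] [0.5531 0.1065]
    81 [179.1 208.7] [0.4795 0.1843]
    71 [179.8 219.1] [0.4484 0.1812]
    12 [264.5 226.9] [ 0.4292 -0.0712]
    134 [180.2 231.1] [0.413  0.1789]
    125 [248.2 232.3] [ 0.4125 -0.023 ]
scene
 green
    10 [223.5 210.8] [ 0.623  -0.0454]
    15 [278.8 258.4] [0.5792 0.1653]
 red
 brown
    9715 [191.5 225.5] [ 0.7261 -0.0445]
    15 [240.1 226.3] [0.6152 0.0314]
    5877 [280.6 301.8] [0.649  0.2681]
    14 [255.4 240.1] [0.6043 0.0907]
    17 [202.9 244.6] [0.729  0.0249]
    22 [193.4 266.7] [0.7813 0.0677]
    24 [208.7 282. ] [0.7694 0.126 ]
```

View pics/d1.png

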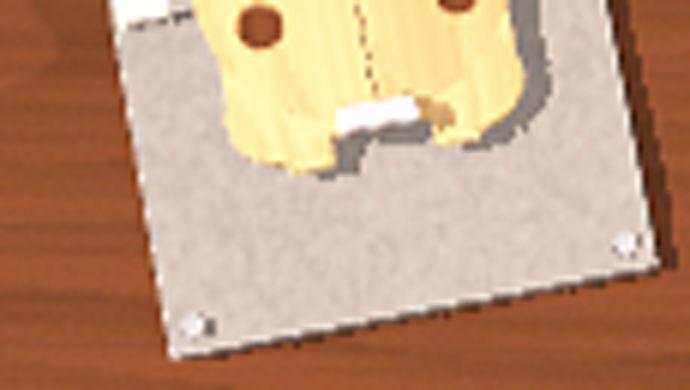

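View pics/d2.png

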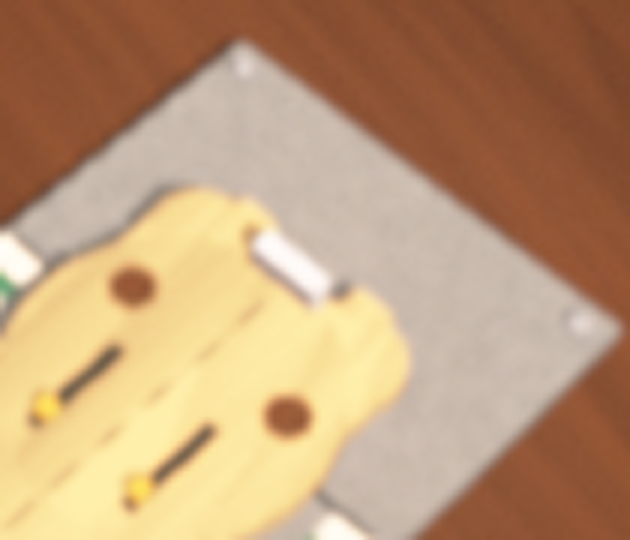

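```bash
python3 -m inch '{"dp":[[0,-13,23],[0,-13,23],[0,-13,23],[0,-13,23],[0,-13,23],[0,-13,23],[0,-13,23],[0,-13,23],[0,-13,23],[0,-13,23],[0,-13,23],[0,-13,23],[0,-13,23],[0,-13,23],[0,0,0],[0,0,0],[0,0,0],[0,0,0]],"yaw":[0,0,0,0,0,0,0,0,0,0,0,0,0,0,5.8,5.8,5.8,0]}' 87
cat > st.py <<'E'
from rig import bot
import numpy as np,sys
s=bot.read_state();R=np.array(s['tcp_rot']);p=np.array(s['position'])
y=np.degrees(np.arctan2(R[1,1],R[0,1]))
print('t',round(s['time_s'],2),'p',p.round(4),'head',y.round(2),'down',R[:,0].round(3),'F',np.round(s['force'],2),'M',np.round(s['moment'],2),'op',round(s['opening']*87,1))
if len(sys.argv)>2:
    g=np.array([float(a) for a in sys.argv[1:4]])
    print('need dp mm',(R.T@(g-p)*1000).round(1))
    if len(sys.argv)>4: print('yaw',round(y-float(sys.argv[4]),2))
E
python3 st.py .4425 .3195 .028 55
```

```text
time_s: 1.6
position: [0.4409, 0.3242, 0.2331]
tcp_rot: [[-0.001, 0.576, 0.817], [-0.0, 0.817, -0.576], [-1.0, -0.001, -0.001]]
force: [0.9, 0.5, 0.1]
opening: 1.001
t 1.6 p [0.4409 0.3242 0.2331] head 54.82 down [-0.001 -0.    -1.   ] F [0.92 0.46 0.09] M [ 0.    0.04 -0.01] op 87.0
need dp mm [205.1  -2.7   4.1]
yaw -0.18
```

```bash
python3 -m inch '{"dp":[[20,-2.7,4.1],[20,0,0],[20,0,0],[20,0,0],[20,0,0],[20,0,0],[0,0,0]],"yaw":[0,0,0,0,0,0,0]}'
python3 st.py .4425 .3195 .028 55
python3 - <<'E'
from rig import bot
from h import *
for n in("top","scene"):
    c=bot.capture(n);pickle.dump(c,open(f'pics/{n}1.pkl','wb'))
    if n=='top': crop(c,80,150,130,110,6,'pics/e1.png')
    else: crop(c,290,200,130,110,6,'pics/e2.png')
E
```

```text
time_s: 2.18
position: [0.4402, 0.3189, 0.1101]
tcp_rot: [[-0.007, 0.572, 0.82], [-0.003, 0.82, -0.572], [-1.0, -0.007, -0.004]]
force: [0.2, -0.7, -0.3]
opening: 0.996
t 2.18 p [0.4402 0.3189 0.1101] head 55.12 down [-0.007 -0.003 -1.   ] F [ 0.17 -0.72 -0.29] M [-0.09  0.02  0.01] op 86.7
need dp mm [82.   2.4  1.9]
yaw 0.12
```

View pics/e1.png

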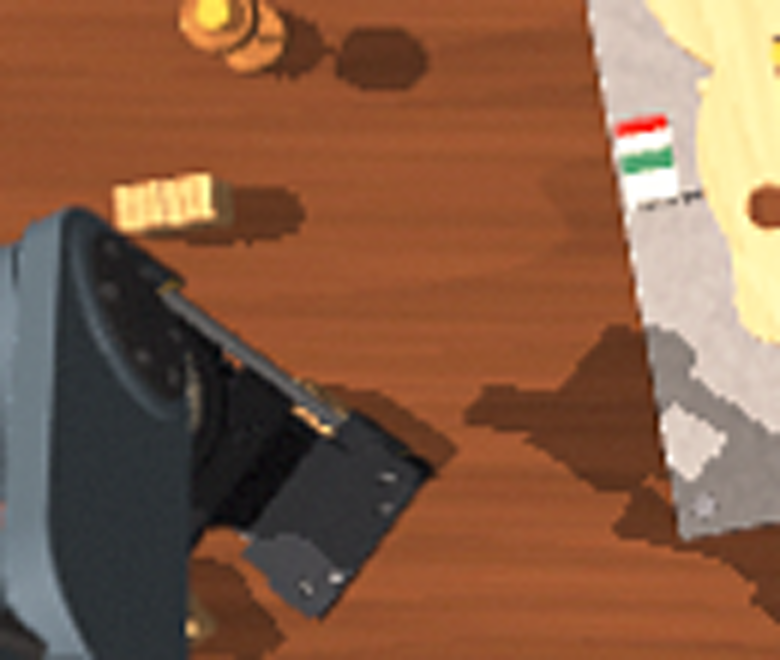

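View pics/e2.png

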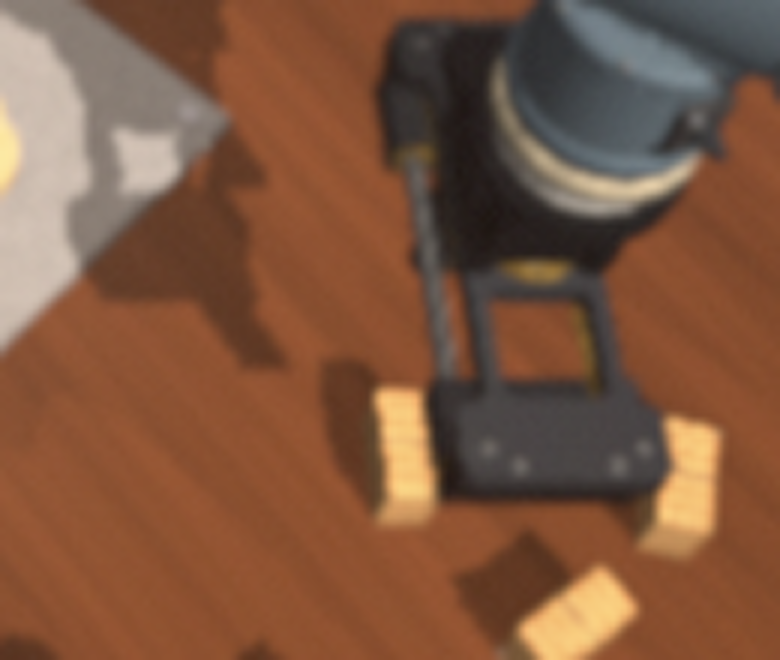

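```bash
python3 st.py .4425 .3195 .028 55; python3 -m inch '{"dp":[[15,1,1],[15,0,0],[15,0,0],[15,0,0],[10,0,0],[0,0,0],[0,0,0]],"yaw":[0,0,0,0,0,0,0]}'
python3 st.py .4425 .3195 .028 55
```

```text
t 2.28 p [0.4423 0.32   0.1131] head 55.07 down [-0.002 -0.001 -1.   ] F [0.05 0.1  0.27] M [-0.05 -0.02  0.  ] op 87.4
need dp mm [85.1 -0.1  0.5]
yaw 0.07
time_s: 2.87
position: [0.4446, 0.3205, 0.0441]
tcp_rot: [[0.001, 0.574, 0.819], [0.0, 0.819, -0.574], [-1.0, 0.001, 0.0]]
force: [-0.5, -0.3, 0.1]
opening: 0.996
t 2.87 p [0.4446 0.3205 0.0441] head 55.0 down [ 0.001  0.    -1.   ] F [-0.48 -0.26  0.05] M [0.01 0.03 0.  ] op 86.6
need dp mm [16.1 -2.1 -1.2]
yaw -0.0
```

```bash
python3 -m inch '{"dp":[[8,-1,-1],[8,0,0],[0,0,0],[0,0,0],[0,0,0]],"yaw":[0,0,0,0,0]}'
python3 st.py .4425 .3195 .028 55
```

```text
time_s: 3.28
position: [0.4429, 0.3201, 0.0276]
tcp_rot: [[0.0, 0.574, 0.819], [0.0, 0.819, -0.574], [-1.0, 0.0, 0.0]]
force: [-0.2, -0.3, -0.8]
opening: 1.001
t 3.28 p [0.4429 0.3201 0.0276] head 54.97 down [ 0.  0. -1.] F [-0.21 -0.27 -0.83] M [ 0.    0.01 -0.02] op 87.1
need dp mm [-0.4 -0.7  0. ]
yaw -0.03
```

```bash
python3 -m inch '{"dp":[[0,0,0],[0,0,0],[0,0,0],[0,0,0],[0,0,0],[0,0,0],[0,0,0],[0,0,0],[0,0,0],[0,0,0]],"yaw":[0,0,0,0,0,0,0,0,0,0]}' 30
python3 st.py .4425 .3195 .028 55;python3 -m inch '{"dp":[[-8,0,0],[-16,0,0],[-20,0,0],[-20,0,0],[-16,0,0],[0,0,0]],"yaw":[0,0,0,0,0,0]}';python3 st.py
python3 - <<'E'
from rig import bot
from h import *
for n in("top","scene"):
    c=bot.capture(n);pickle.dump(c,open(f'pics/{n}2.pkl','wb'))
    if n=='top': crop(c,80,150,130,110,6,'pics/f1.png')
    else: crop(c,290,200,130,110,6,'pics/f2.png')
E
```

```text
time_s: 4.12
position: [0.4428, 0.3201, 0.0276]
tcp_rot: [[-0.0, 0.574, 0.819], [-0.0, 0.819, -0.574], [-1.0, -0.0, -0.0]]
force: [-0.1, -0.3, 0.4]
opening: 0.547
t 4.12 p [0.4428 0.3201 0.0276] head 54.96 down [-0. -0. -1.] F [-0.12 -0.27  0.36] M [-0.02 -0.02  0.02] op 47.6
need dp mm [-0.4 -0.6  0. ]
yaw -0.04
time_s: 4.62
position: [0.4448, 0.3211, 0.111]
tcp_rot: [[0.006, 0.574, 0.819], [0.003, 0.819, -0.574], [-1.0, 0.006, 0.003]]
force: [1.0, -0.1, -0.7]
opening: 0.549
t 4.62 p [0.4448 0.3211 0.111 ] head 54.98 down [ 0.006  0.003 -1.   ] F [ 0.97 -0.06 -0.72] M [-0.04 -0.01 -0.01] op 47.7
```

View pics/f1.png

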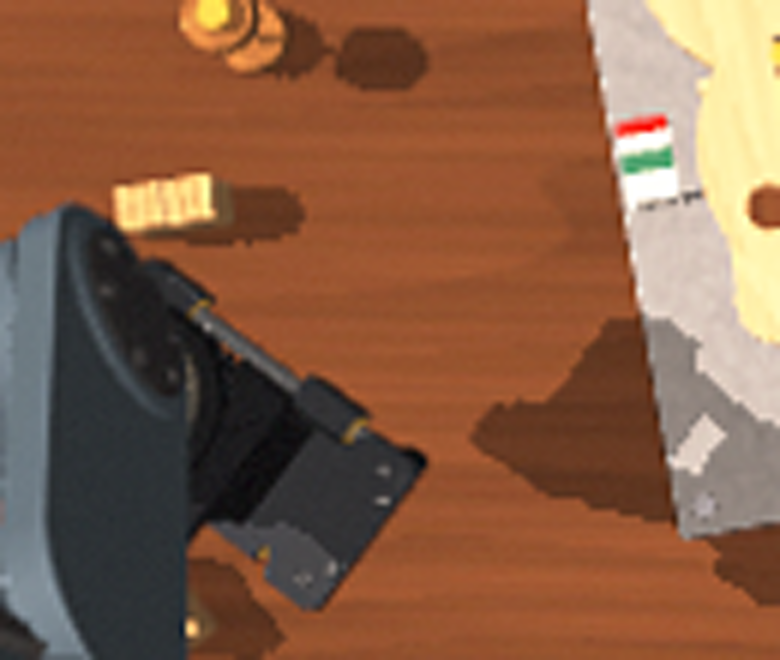

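View pics/f2.png

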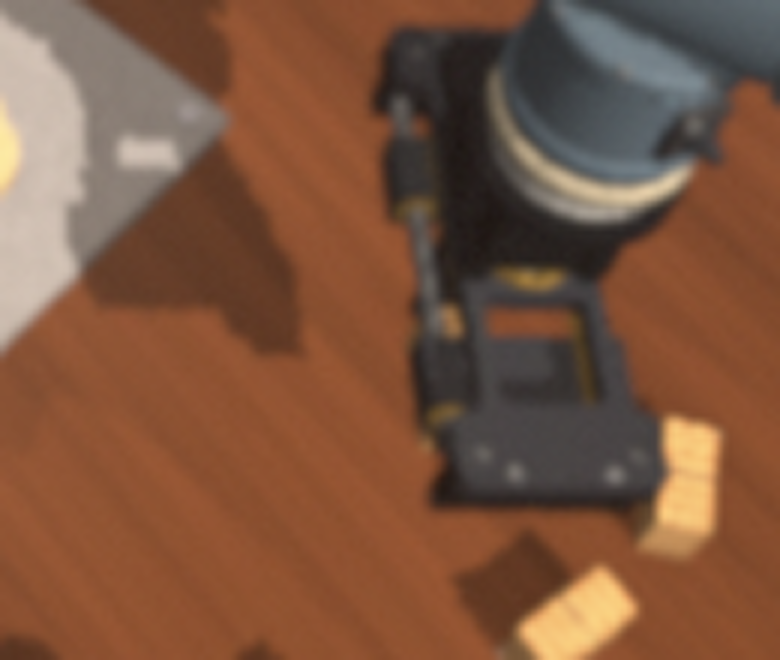

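```bash
python3 -m inch '{"dp":[[0,-9,7],[0,-19,15],[0,-19,15],[0,-19,15],[0,-19,15],[0,-19,15],[0,-19,15],[0,-19,15],[0,-19,15],[0,-19,15],[0,-19,15],[0,-19,15],[0,-9,7],[0,0,0],[0,0,0],[0,0,0],[0,0,0],[0,0,0],[0,0,0],[0,0,0]],"yaw":[0,0,0,0,0,0,0,0,0,0,0,0,0,-6.66,-6.66,-6.66,-6.66,-6.66,-6.66,-6.66]}'
python3 -m inch '{"dp":[[0,0,0],[0,0,0],[0,0,0]],"yaw":[0,0,0]}';python3 st.py .461 .0302 .06 101.6
```

```text
time_s: 6.38
position: [0.458, 0.0316, 0.1068]
tcp_rot: [[-0.002, -0.206, 0.978], [0.0, 0.978, 0.206], [-1.0, 0.001, -0.002]]
force: [-0.3, 0.3, -0.7]
opening: 0.546
time_s: 6.63
position: [0.4586, 0.0315, 0.1072]
tcp_rot: [[-0.001, -0.198, 0.98], [0.0, 0.98, 0.198], [-1.0, 0.001, -0.001]]
force: [0.6, 0.4, -0.6]
opening: 0.545
t 6.63 p [0.4586 0.0315 0.1072] head 101.44 down [-0.001  0.    -1.   ] F [ 0.63  0.37 -0.57] M [ 0.08 -0.02 -0.04] op 47.4
need dp mm [47.2 -1.8  2.2]
yaw -0.16
```

```bash
python3 -m inch '{"dp":[[10,-1.8,0],[20,0,0],[20,0,0],[11,0,0],[0,0,0],[0,0,0],[0,0,0]],"yaw":[-0.1,0,0,0,0,0,0]}';python3 st.py .461 .0302 .042 101.6
python3 - <<'E'
from rig import bot
from h import *
for n in("top","scene"):
    c=bot.capture(n);pickle.dump(c,open(f'pics/{n}3.pkl','wb'))
    if n=='top': crop(c,165,150,115,95,6.5,'pics/g1.png')
    else: crop(c,225,160,120,95,6.5,'pics/g2.png')
E
```

```text
time_s: 7.22
position: [0.4597, 0.0296, 0.0469]
tcp_rot: [[0.001, -0.202, 0.979], [-0.0, 0.979, 0.202], [-1.0, -0.0, 0.001]]
force: [-0.1, 0.6, -0.6]
opening: 0.547
t 7.22 p [0.4597 0.0296 0.0469] head 101.65 down [ 0.001 -0.    -1.   ] F [-0.05  0.6  -0.56] M [ 0.01 -0.05 -0.01] op 47.6
need dp mm [4.9 0.3 1.4]
yaw 0.05
```

View pics/g1.png

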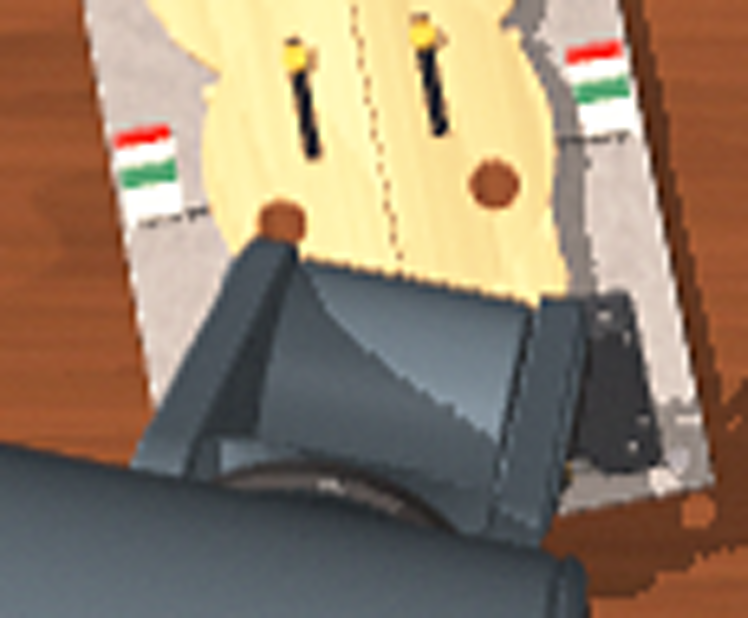

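View pics/g2.png

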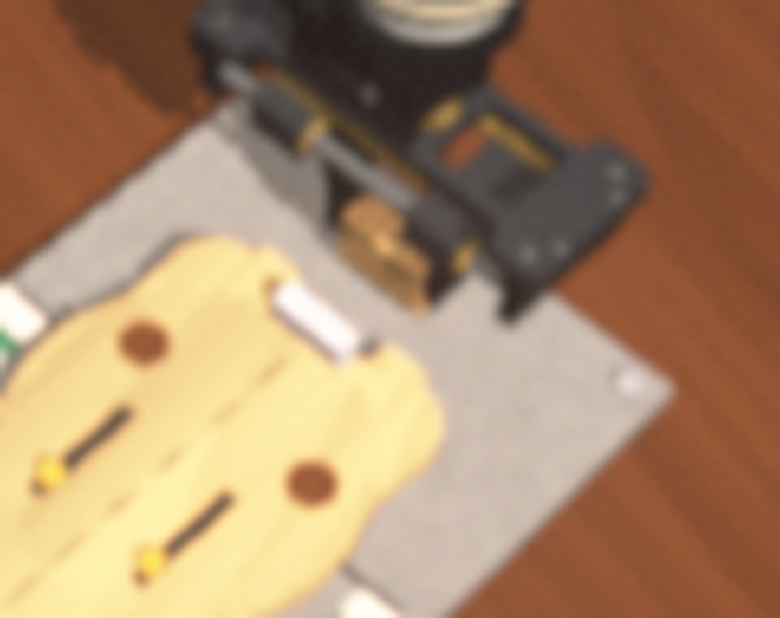

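```bash
python3 - <<'E'
from h import *
c=pickle.load(open('pics/scene3.pkl','rb'))
ex=np.array([np.cos(np.radians(11.6)),np.sin(np.radians(11.6))]);ey=np.array([-ex[1],ex[0]])
N=np.array([.5051,.0393])
crop(c,255,185,45,40,16,'pics/g3.png')
f=lambda p,z:((ray(c,[(225+p[0]/6.5,160+p[1]/6.5)],z)[0,:2]-N)@np.c_[ex,ey]*1000).round(1)
print('block bot',f((343,257),.0193),f((428,308),.0193),'top',f((345,205),.0513),f((432,262),.0513))
print('fence',f((297,283),.042),f((365,345),.042))
for n,T in (('expected',None),):
    s=np.array([.4605,.0300]); 
    for z in(.0193,.0513):
        for y in(24,-24):
            q=s+ex*.011+ey*y/1000; u=proj(c,[[*q,z]])[0]; print('block corner exp px in g3',z,y,((u-[255,185])*16).round(0))
    for y in(20,-20):
        for x in (0,.012):
            q=N+ey*y/1000+ex*x;u=proj(c,[[*q,.042]])[0];print('fence exp g3',x,y,((u-[255,185])*16).round(0))
    for y in(25.5,-25.5):
        q=N+ey*y/1000-ex*.014;u=proj(c,[[*q,.026]])[0];print('notch mouth',y,((u-[255,185])*16).round(0))
E
python3 st.py
```

```text
block bot [-37.7 -20.2] [-44.   25.3] top [-41.  -24.6] [-45.1  22.9]
fence [ -0.5 -15.1] [ 2.4 27.6]
block corner exp px in g3 0.0193 24 [533. 384.]
block corner exp px in g3 0.0193 -24 [337. 230.]
block corner exp px in g3 0.0513 24 [548. 283.]
block corner exp px in g3 0.0513 -24 [347. 127.]
fence exp g3 0 20 [396. 415.]
fence exp g3 0.012 20 [349. 456.]
fence exp g3 0 -20 [229. 282.]
fence exp g3 0.012 -20 [182. 322.]
notch mouth 25.5 [466. 437.]
notch mouth -25.5 [256. 270.]
t 7.32 p [0.46   0.0296 0.0473] head 101.67 down [ 0.002 -0.    -1.   ] F [-0.22  0.47 -1.  ] M [ 0.05  0.04 -0.01] op 47.8
```

View pics/g3.png

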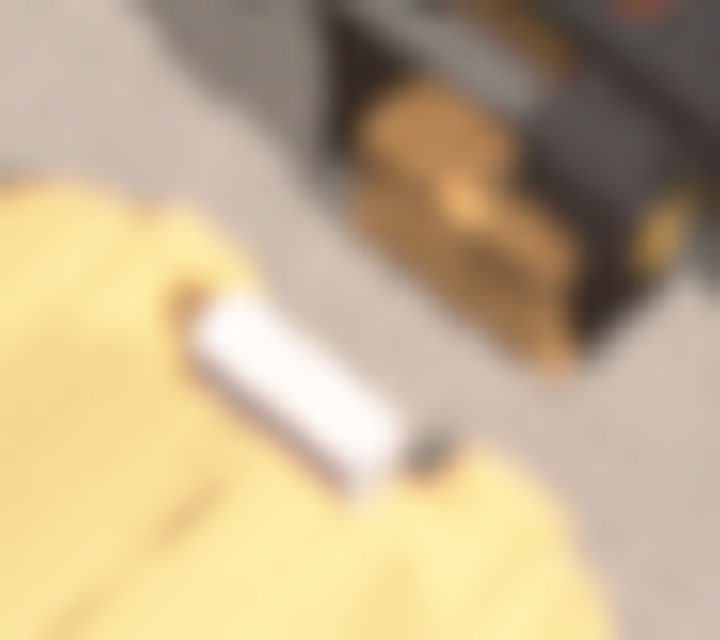

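```bash
python3 -m inch '{"dp":[[3,0.4,0],[3,0,0],[0,0,0],[0,0,0]],"yaw":[0,0,0,0]}';python3 st.py .461 .0302 .0396 101.6;python3 -m inch '{"dp":[[1,0,0],[0,0,0],[0,0,0]],"yaw":[0,0,0]}';python3 st.py .461 .0302 .0396 101.6
```

```text
time_s: 7.65
position: [0.4593, 0.0301, 0.0405]
tcp_rot: [[-0.0, -0.202, 0.979], [0.0, 0.979, 0.202], [-1.0, 0.0, -0.0]]
force: [0.6, -0.3, -0.1]
opening: 0.552
t 7.65 p [0.4593 0.0301 0.0405] head 101.68 down [-0.  0. -1.] F [ 0.63 -0.27 -0.14] M [0.07 0.06 0.07] op 48.0
need dp mm [ 0.9 -0.2  1.7]
yaw 0.08
time_s: 7.9
position: [0.4594, 0.03, 0.0395]
tcp_rot: [[0.0, -0.203, 0.979], [-0.0, 0.979, 0.203], [-1.0, -0.0, 0.0]]
force: [0.0, 0.2, -0.5]
opening: 0.551
t 7.9 p [0.4594 0.03   0.0395] head 101.69 down [ 0. -0. -1.] F [ 0.04  0.16 -0.55] M [ 0.07 -0.02 -0.02] op 48.0
need dp mm [-0.1 -0.2  1.6]
yaw 0.09
```

Step down gently to feel contact.

```bash
for i in 1 2 3; do python3 -m inch '{"dp":[[0.3,0,0],[0,0,0],[0,0,0]],"yaw":[0,0,0]}'>/dev/null;python3 st.py .461 .0302 .0396 101.6; done
```

```text
t 8.15 p [0.4594 0.03   0.0395] head 101.68 down [ 0. -0. -1.] F [-0.84 -0.02  4.35] M [0.04 0.1  0.01] op 47.7
need dp mm [-0.1 -0.2  1.6]
yaw 0.08
t 8.4 p [0.4594 0.0301 0.0395] head 101.69 down [ 0. -0. -1.] F [-1.78  0.98  7.2 ] M [ 0.08  0.16 -0.01] op 47.8
need dp mm [-0.1 -0.2  1.6]
yaw 0.09
t 8.65 p [0.4595 0.03   0.0395] head 101.69 down [ 0.001 -0.    -1.   ] F [-1.38  0.17 10.66] M [0.07 0.27 0.03] op 47.4
need dp mm [-0.1 -0.2  1.5]
yaw 0.09
```

```bash
python3 -m inch '{"dp":[[-0.7,0,0],[0,0,3],[0,0,5],[0,0,5],[0,0,5],[0,0,2],[0,0,0],[0,0,0]],"yaw":[0,0,0,0,0,0,0,0]}'>/dev/null;python3 st.py; python3 -m inch '{"dp":[[0,0,2],[0,0,2],[0,0,2],[0,0,0],[0,0,0]],"yaw":[0,0,0,0,0]}'>/dev/null;python3 st.py
python3 - <<'E'
from rig import bot
from h import *
c=bot.capture("scene");pickle.dump(c,open(f'pics/s4.pkl','wb'));crop(c,245,180,50,40,15,'pics/i1.png')
E
```

```text
t 9.32 p [0.4782 0.0343 0.0395] head 101.7 down [-0.002  0.    -1.   ] F [-2.08  0.29  7.17] M [-0.03  0.36 -0.  ] op 47.8
t 9.73 p [0.4836 0.0356 0.0395] head 101.7 down [-0.003  0.    -1.   ] F [-2.92 -0.22  6.45] M [-0.04  0.46  0.02] op 47.2
```

View pics/i1.png

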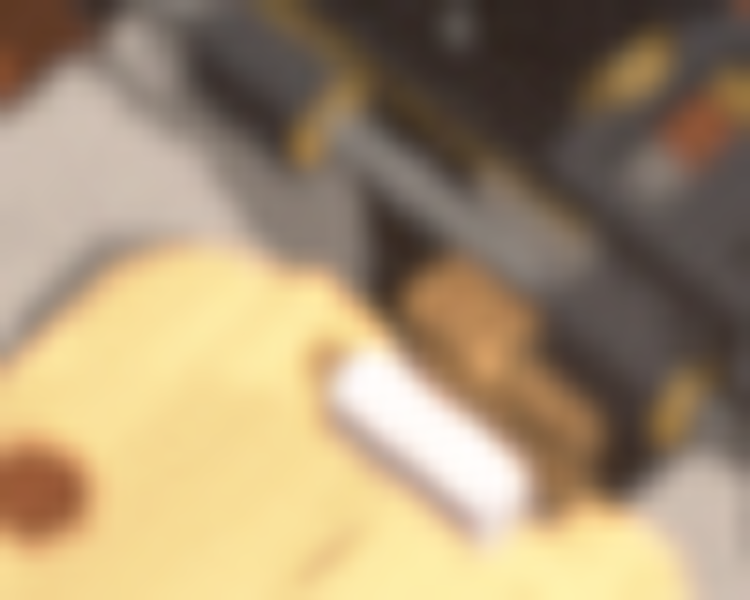

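```bash
python3 -m inch '{"dp":[[-0.4,-0.5,0],[0,0,1.5],[0,0,1.5],[0,0,1.5],[0,0,0],[0,0,0]],"yaw":[0,0,0,0,0,0]}'>/dev/null;python3 st.py; python3 -m inch '{"dp":[[0,0,1],[0,0,1],[0,0,1],[0,0,0],[0,0,0]],"yaw":[0,0,0,0,0]}'>/dev/null;python3 st.py
```

```text
t 10.28 p [0.4898 0.0357 0.0396] head 101.69 down [ 0.001 -0.    -1.   ] F [ 0.04 -0.65 -0.22] M [ 0.02  0.01 -0.07] op 47.7
t 10.7 p [0.4924 0.0363 0.0397] head 101.68 down [ 0.  0. -1.] F [ 0.07 -0.09 -0.5 ] M [0.07 0.01 0.02] op 47.7
```

```bash
python3 -m inch '{"dp":[[0.2,0,0],[0,0,1.5],[0,0,1.5],[0,0,0],[0,0,0]],"yaw":[0,0,0,0,0]}'>/dev/null;python3 st.py; python3 -m inch '{"dp":[[0,0,1],[0,0,1],[0,0,1],[0,0,0],[0,0,0]],"yaw":[0,0,0,0,0]}'>/dev/null;python3 st.py
python3 - <<'E'
from rig import bot
from h import *
for n in("top","scene"):
    c=bot.capture(n);pickle.dump(c,open(f'pics/{n}5.pkl','wb'))
    if n=='top': crop(c,165,140,115,75,6.5,'pics/j1.png')
    else: crop(c,215,170,85,95,6.3,'pics/j2.png')
E
```

```text
t 11.12 p [0.4954 0.037  0.0396] head 101.68 down [ 0.  0. -1.] F [ 0.74 -0.31 -0.34] M [0.06 0.04 0.  ] op 47.9
t 11.53 p [0.4974 0.0376 0.0395] head 101.69 down [-0.002  0.    -1.   ] F [-3.89 -1.43  4.12] M [-0.22  0.59 -0.02] op 47.8
```

View pics/j1.png

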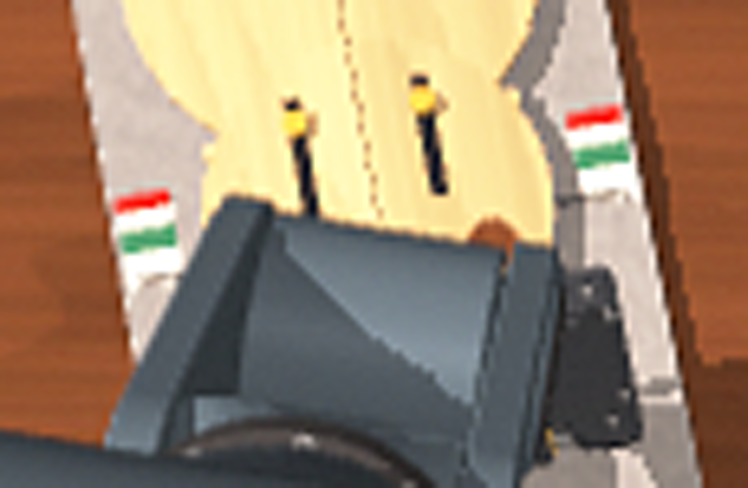

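View pics/j2.png

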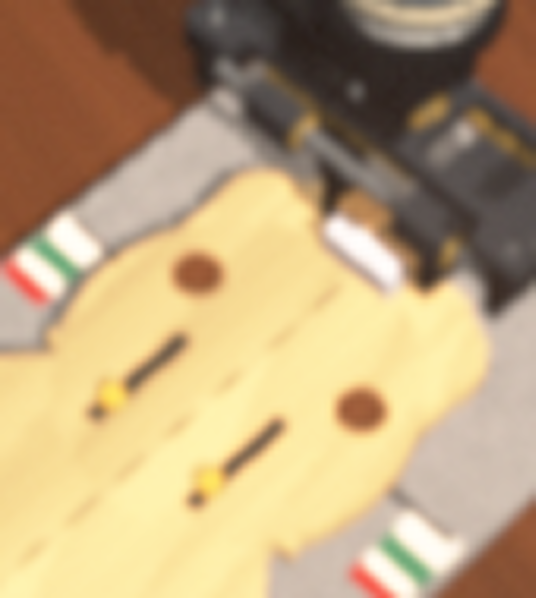

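```bash
cat > trav.py <<'E'
import sys
from h import *
ex=np.array([np.cos(np.radians(11.6)),np.sin(np.radians(11.6))]);ey=np.array([-ex[1],ex[0]])
def feats(c,z=.028):
    hsv=cv2.cvtColor(c['color'],cv2.COLOR_RGB2HSV)
    out=[]
    for lo,hi,mn,mx in(((20,170,180),(32,255,255),3,60),((0,60,50),(16,255,160),8,40)):
        _,L,st,ce=cv2.connectedComponentsWithStats(cv2.inRange(hsv,lo,hi))
        for i in range(1,len(st)):
            if mn<=st[i,4]<=mx:
                p=ray(c,[ce[i]],.026)[0,:2]; 
                g=np.r_[(p-[.5051,.0393])@np.c_[ex,ey]]*1000
                if 10<g[0]<320 and abs(g[1])<90: out.append(g)
    return np.array(out)
def travel(n,c):
    r=feats(pickle.load(open(f'pics/{n}0.pkl','rb')));f=feats(c);d=[]
    for a in f:
        k=[a-b for b in r if abs(a[1]-b[1])<2 and -3<a[0]-b[0]<45]
        if len(k)==1:d.append(k[0])
    return np.array(d)
if __name__=='__main__':
    from rig import bot
    for n in("top","scene"):
        c=bot.capture(n);pickle.dump(c,open(f'pics/{n}{sys.argv[1]}.pkl','wb'));d=travel(n,c)
        print(n,np.median(d,axis=0).round(1),d[:,0].round(1))
        if n=='top': crop(c,165,120,115,85,6.5,f'pics/t{sys.argv[1]}.png')
        else: crop(c,215,170,85,95,6.3,f'pics/s{sys.argv[1]}.png')
E
python3 - <<'E'
from trav import *
for n in("top","scene"):
    d=travel(n,pickle.load(open(f'pics/{n}5.pkl','rb')));print(n,d.round(1).tolist())
E
```

```text
top [[0.6, -0.4], [-0.6, 0.2], [3.4, -0.1], [2.6, -0.2], [2.9, -0.1], [2.9, 0.4], [3.8, -1.5]]
scene [[3.3, 0.1], [2.8, -0.3], [2.7, 0.6], [0.3, -0.1], [2.2, -0.2], [3.0, -0.1], [3.6, 0.2], [3.1, 0.2]]
```

```bash
python3 -m inch '{"dp":[[-0.3,0,1],[0,0,1.5],[0,0,1.5],[0,0,1.5],[0,0,1.5],[0,0,1.5],[0,0,1.5],[0,0,0],[0,0,0],[0,0,0]],"yaw":[0,0,0,0,0,0,0,0,0,0]}'>/dev/null;python3 st.py;python3 trav.py 6
```

```text
t 12.47 p [0.5066 0.0395 0.0396] head 101.7 down [-0.003 -0.    -1.   ] F [-5.1  -2.94  2.06] M [-0.41  0.87  0.01] op 47.8
top [12.   0.1] [ 0.  -0.1 12.6 11.6 12.4 12.5]
scene [12.1 -0.1] [12.5  7.6 11.9  6.6 11.1 12.8 13.  12.3]
```

View pics/s6.png

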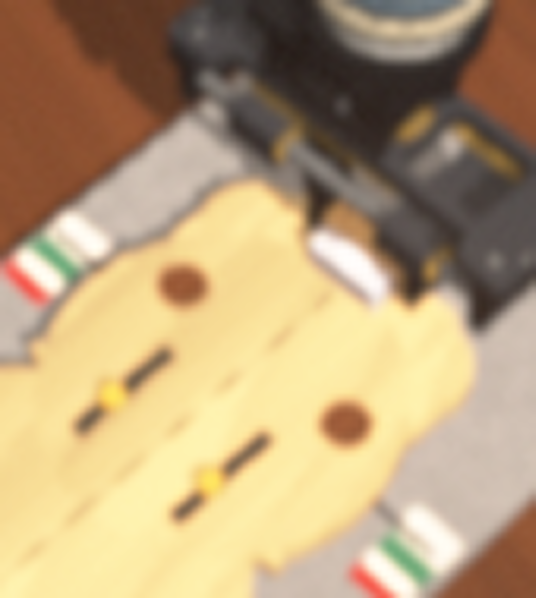

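```bash
python3 -m inch '{"dp":[[0,-0.2,1],[0,0,1.5],[0,0,1.5],[0,0,1.5],[0,0,1.5],[0,0,1.5],[0,0,1.5],[0,0,0],[0,0,0],[0,0,0],[0,0,0]],"yaw":[0,0,0,0,0,0,0,0,0,0,0]}'>/dev/null;python3 st.py;python3 trav.py 7; python3 st.py
```

```text
t 13.48 p [0.5135 0.041  0.0396] head 101.75 down [-0.009 -0.    -1.   ] F [-9.59 -5.39  6.24] M [-0.96  1.62 -0.03] op 48.0
top [19.2 -0.2] [ 0.5  0.  19.5 19.1 19.7 19.2]
scene [19.4 -0.1] [19.4 10.1 19.4 18.5 43.7 19.8 20.  19.4]
t 13.58 p [0.5136 0.041  0.0396] head 101.74 down [-0.009 -0.    -1.   ] F [-10.25  -5.12   5.52] M [-1.07  1.64 -0.07] op 47.7
```

View pics/s7.png

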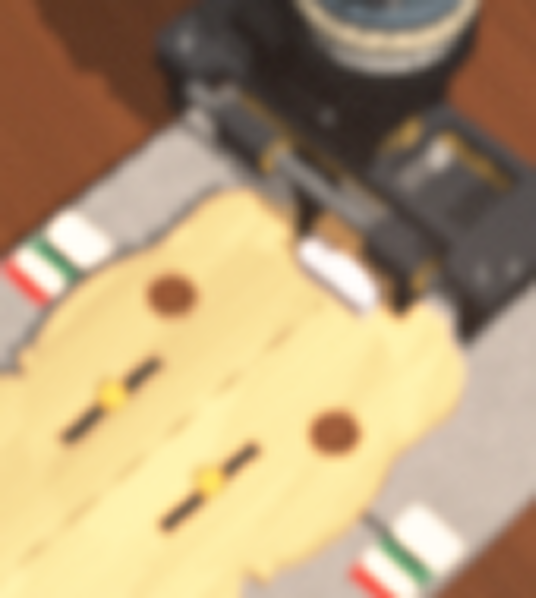

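View pics/t7.png

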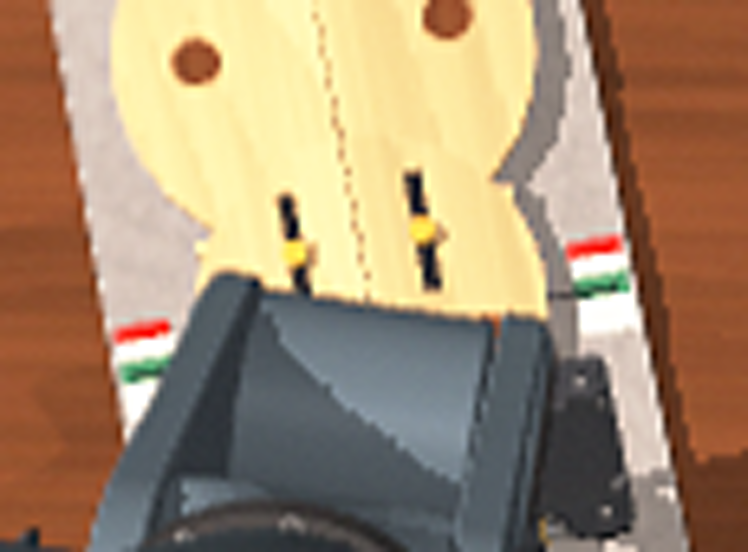

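```bash
python3 -m inch '{"dp":[[-0.2,-0.4,1],[0,0,1],[0,0,1],[0,0,0],[0,0,0],[0,0,0]],"yaw":[0,0,0,0,0,0]}'>/dev/null;python3 st.py;python3 trav.py 8; python3 st.py
```

```text
t 14.08 p [0.5152 0.0414 0.0396] head 101.75 down [-0.012 -0.    -1.   ] F [-11.48  -6.39   6.37] M [-1.04  1.95 -0.02] op 47.8
top [21.1 -0.1] [ 0.  -0.6 21.8 20.7 21.6 21.4]
scene [21.1  0.2] [21.3 11.6 20.9 20.7 44.6 21.7 21.7 21. ]
t 14.18 p [0.5152 0.0414 0.0396] head 101.75 down [-0.012 -0.    -1.   ] F [-11.4   -4.77   6.83] M [-1.01  1.96 -0.05] op 48.0
```

```bash
python3 -m inch '{"dp":[[-0.2,-0.3,0],[-0.1,-0.2,0],[0,0,0],[0,0,0]],"yaw":[0,0,0,0]}'>/dev/null;python3 st.py;python3 st.py;python3 trav.py 9; python3 st.py
```

```text
t 14.52 p [0.5152 0.0414 0.0397] head 101.74 down [-0.012  0.001 -1.   ] F [-12.06  -3.06   4.6 ] M [-0.7   1.82  0.01] op 47.6
t 14.52 p [0.5152 0.0414 0.0397] head 101.74 down [-0.012  0.001 -1.   ] F [-12.06  -3.06   4.6 ] M [-0.7   1.82  0.01] op 47.6
top [21.  0.] [ 0.  -0.1 21.7 20.8 21.3 21.5]
scene [21.5  0.3] [21.5 20.9 20.9 44.6 21.7 21.7 21. ]
t 14.62 p [0.5152 0.0414 0.0397] head 101.74 down [-0.012  0.001 -1.   ] F [-10.91  -3.51   4.55] M [-0.69  1.84 -0.03] op 48.1
```

Run:
```python
from h import *
c=pickle.load(open('pics/scene9.pkl','rb'));crop(c,245,190,50,40,15,'pics/k1.png')
c=pickle.load(open('pics/top9.pkl','rb'));crop(c,170,120,100,70,7.5,'pics/k2.png')
```

```text
(no output)
```

View pics/k1.png

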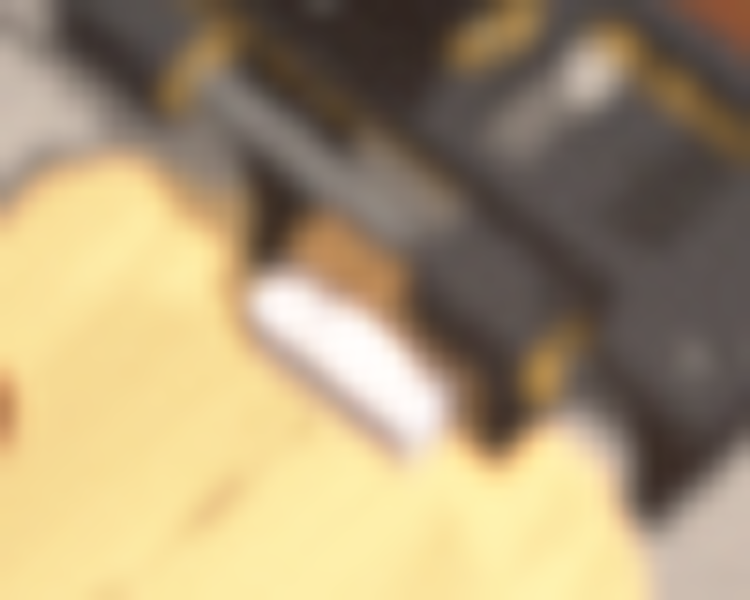

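View pics/k2.png

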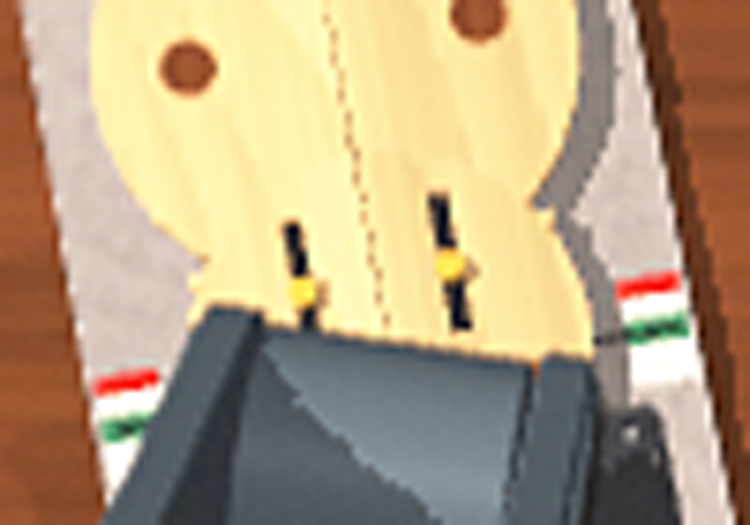

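```bash
python3 -m inch '{"dp":[[0,0,0],[0,0,0],[0,0,0],[0,0,0],[0,0,0],[0,0,0],[0,0,0],[0,0,0],[0,0,0],[0,0,0],[0,0,0],[0,0,0]],"yaw":[0,0,0,0,0,0,0,0,0,0,0,0]}'>/dev/null;python3 st.py;python3 trav.py 10; python3 -c "
from rig import bot
print(bot.hand_in())"
```

```text
t 15.62 p [0.5152 0.0414 0.0397] head 101.74 down [-0.012  0.001 -1.   ] F [-10.51  -3.51   4.65] M [-0.69  1.83 -0.01] op 47.5
top [21.1 -0. ] [-0.2 -0.6 21.7 20.7 21.5 21.4]
scene [21.2  0.3] [21.5 11.6 20.4 20.7 44.6 21.5 21.7 21. ]
the job is handed in; nothing more can be done
None
```

I gripped the rightmost block by its ends, lowered it until I felt the board, and slid it into the notch. I then pressed it against the fence and handed the job in at about 16 s with the block still held and pressed.

**Travel:** Both cameras showed the mould pushed about 21 mm, and it held there through a 1 s wait. The right pointer was in the green band and nowhere near the red. The gripper hid the left pointer from above, so I did not see that one directly. A few individual tracked points gave readings far off the median (about 0, 12 and 45 mm). The readings near 0 appear to be the fixed guide pins, and the others look like mismatches, so I disregarded them.

**Forces:** The last reading was about 11 N along the pressing direction, about 1 N sideways and about 4.7 N downward. The downward push peaked at about 11 N while I was feeling for the board.

**Things to know:**
- **Tilt:** The tool leans about 0.7° under the push, and the block may share some of that. I couldn't correct it, because the moves only allow shifts and a turn about the tool's axis.
- **Seating:** I judged it from the travel, the forces and a partly blocked view. I had no clear view of the block's underside.
- **Other items:** I kept clear of the jar and clamps, but took no separate final check on them.

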